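# Close up the tool chest

### The job

Close up the green tool chest on the bench: with the fingertips, gently push both of its open drawers fully home, and push the open lid down until it lies shut on the rim, without slamming anything. Do not lift anything or pull the drawers or lid further open, and leave all the other things where they are.

Things in the scene. Friction and masses are not known exactly. Their poses are not given: they have to be found in the camera images.
- chest: Green steel tool chest fixed to the bench, 180 deep (x) x 300 wide (y) x 105 high. Origin: centre of its underside; x points from its front to its back, y to the left as seen by someone facing its front, z up. Two drawers side by side below, an open till (inner floor at z = 75 mm, rim at 105 mm) above them, covered by a lid hinged on the back rim.
- drawer_left (a joint): Opening of the drawer on the chest's +y side, in m: 0 = fully home, grows as the drawer slides out along the chest's -x (stop at 0.10). About 1.5 N friction; it stays where it is left. Drawer front 142 wide x 56 high, its lower edge at z = 12 mm, its face 10 mm in front of the chest's carcass when shut.
- drawer_right (a joint): The same for the drawer on the chest's -y side.
- left_pull (a point): Centre of the outer face of the left drawer's aluminium pull, a solid block 60 wide x 26 high that stands 10 mm out from the drawer front: at chest x = -110 mm minus the opening, y = +75 mm, z = 52 mm. Its outer face is upright, square to the chest's x.
- right_pull (a point): The same for the right drawer, at chest y = -75 mm.
- lid (a joint): Opening angle of the lid in rad: 0 = shut and flat on the rim, 1.57 = upright. The free edge is towards the chest's front and rises as it opens. A stiff hinge (about 0.45 N m of friction) holds the lid wherever it is left; pushed near the free edge it takes 1 to 4 N.
- lid_hinge (a point): Middle of the lid's hinge axis (along the chest's y), at chest x = +90 mm, y = 0, z = 105 mm. The lid is a flat plate 186 from hinge to free edge, 304 wide, 8 thick; its inner face passes through the hinge axis. No handle.
- lid_pad (a point): Centre of a flat black rubber patch (24 x 80) on the lid's outer face (the top when shut), 145 mm from the hinge axis and 8 mm off the inner face, midway across the width. Its x axis points from the free edge to the hinge, z out of the outer face.
- gauge_box: Loose dark wooden box 50 x 80 x 20 high lying in the chest's till, under the lid; fits below the rim. Origin: centre of its underside. Leave alone.
- bearing: Loose steel ring, 38 diameter, 14 high, in the till. Origin: centre of its underside. Leave alone.
- bushing: Loose brass bushing, 40 diameter, 30 high, standing on the bench just left of the left drawer. Origin: centre of its underside. Leave alone.
- driver: Loose red-handled screwdriver, about 200 long and 30 thick, lying on the bench to the right of the chest, its handle towards the robot. Its origin lies under it, along its length. Leave alone.
- oil_can: Loose blue plastic oil bottle, 56 diameter, 120 high, standing to the left of the chest. Origin: centre of its underside. Leave alone.
- tin: Loose aluminium tin, 72 diameter, 60 high, standing to the right of the chest. Origin: centre of its underside. Leave alone.
- red_bin: Loose red plastic bin, 100 x 140 x 60 high, on the bench to the robot's left. Origin: centre of its underside. Leave alone.

How it is judged:
At the end, for the whole second after the job is handed in: Both drawers within 5 mm of fully home, the lid within 0.04 rad of shut, all at rest, and every loose thing within 20 mm of where it stood (value of joint each of drawer_left, drawer_right below 0.005 m and value of joint lid below 0.04 rad and velocity of joint drawer_left between -0.02 and 0.02 m/s and velocity of joint drawer_right between -0.02 and 0.02 m/s and velocity of joint lid between -0.02 and 0.02 rad/s and distance of each of gauge_box, bearing, bushing, driver, oil_can, tin, red_bin from where it was at the start of the episode below 0.02 m); the robot touches nothing.
It fails at once if a drawer is slammed: it moves in faster than 0.5 m/s (velocity of joint any of drawer_left, drawer_right below -0.5 m/s).
It fails at once if the lid is slammed: it shuts faster than 3.5 rad/s (velocity of joint lid below -3.5 rad/s).
It fails at once if a drawer is pulled out beyond 80 mm, or the lid lifted beyond 1.5 rad (value of joint any of drawer_left, drawer_right above 0.08 m or value of joint lid above 1.5 rad).
It fails at once if the hand shoves the chest, a drawer or the lid with more than 70 N (contact force between the fingers and chest above 70 N).
It fails at once if one of the loose things is lifted, carried or knocked more than 30 mm away (distance of any of gauge_box, bearing, bushing, driver, oil_can, tin, red_bin from where it was at the start of the episode above 0.03 m).
It also fails if it takes over 64 s, if anything falls off the work surface, if the arm or the gripper's body presses on something with over 40 N, if the wrist force passes 120 N, or if a joint passes its speed limit or range.

### The arm

A 6-joint arm with a two-finger parallel gripper is mounted at the origin on the work surface. World frame = base frame: x ahead of the robot, y to its left, z up, the work surface at z = 0. Lengths are in m, angles in rad, forces in N, time in s.
With the tool pointing down it reaches from about 0.275 to 0.825 m from the base axis. Payload 5.2 kg.
Tool frame: the origin (TCP) lies midway between the tips of the shut fingers; the grasp point (between the pads) lies 19 mm behind it; z points along the fingers, y is the direction in which the jaws open and shut (so a half turn about z gives the same grasp; the last joint's range is limited). The gripper opens to 93 mm and grips with 3 to 60 N. Pads are 15 mm wide; open, the fingers measure 128 mm over their backs; the gripper's body (75 mm by 188 mm) begins 65 mm behind the grasp point.
Start: joints at [-1.335, 0.259, 1.535, -0, 1.348, -0.203], TCP at [0.234, -0.498, 0.196] pointing down, gripper open.
Joint ranges: [-3.14, 3.14], [-0.91, 2.08], [0.19, 2.58], [-1.22, 4.36], [0.22, 2.71], [-3.12, 3.12]. Speed limits (rad/s): [2.57, 2.57, 3.14, 3.14, 3.14, 3.14].

### API

Orientations are given as a unit quaternion [w, x, y, z].
In Python, from bench import ctrl gives the robot as it stands.
- The arm moves only by the tool send_rows, never from a script. Its arguments are lists of equal length, an entry for each row: "grip": the closure, from 0 (fully open) to 1 (shut); "travel": the shift along the tool's x, y, z in m, a list of three; "turn": the turn about the tool's z in rad. A call has 1 to 5 rows; each row is the pose to reach, as a shift and turn from the pose commanded when the call began, along the tool's axes at that moment; what a row does not reach only later rows make up. A row lasts 1/10 s, in which the tool goes at most 50 mm and 8.59 degrees, less where a joint would pass 70% of its speed; a pose out of reach is approached as far as the arm can. A call with a gripper value outside its range is refused whole. The fingers move at their own pace and stop on an object; the grip force is fixed at half the most. Time passes only in rows, so rows that repeat a pose let the fingers close. It gives the time, the measured TCP pose, the force and the opening at its end, in the units of the state.
- ctrl.sense(): the state, without advancing time (a new reading comes with each control period).
- ctrl.capture(name): name is "scene" or "top" or "wrist"; returns a dict with "image" (480x640x3 uint8, blue, green, red), "z_map" (480x640 float32, m along the optical axis (not along the pixel's ray), 0 where there is no reading), "intrinsics" (3x3 intrinsics, pixels), "k1" (the pictures are not rectified: a ray, as slopes to the right and down, at radius r is drawn at 1 + k1 r^2 times it, then the intrinsics apply), "R" (3x3) and "t" (3): a world point X has camera coordinates R X + t. Camera axes: x right, y down, z forward; pixel columns grow to the right and rows downward; lengths in m; the calibration is good to about 2 mm. A picture is of the moment at which its call begins.
- ctrl.close_job(): hands the job in, once; it reports no verdict.
Trained networks look in a picture, given as the dict that the camera call returned (one of the last four; its "shot" number tells which), for a name from the list of things; names that differ only in an ending like _2 or _b are one class to them, and where a whole thing is asked for, a point or a joint stands for the part that bears it (a point fixed in the world has none). Each returns a list of dicts, best first, with "score" (0 to 1); they miss things now and then, are a little off and sometimes report something else, mostly with a low value. They report only what shows in the picture. A call takes as long as a camera call.
- ctrl.search_frame(target, picture): "box" ([left, top, right, bottom] in pixels, round what is visible of it).
- ctrl.outline_of(target, picture): "region" (480x640 bool, what is visible of it) and "box" ([left, top, right, bottom] in pixels, round what is visible of it).
The state is a dict: "time_s": time; "joint_positions": joint angles; "joint_vel": joint speeds; "joint_torque": joint torques, N m; "tcp_pos": TCP position; "ee_rot": TCP orientation; "ft_force": force on the tool from outside, world axes, zero at the start; "ft_torque": the same for the moment, N m; "grip_width": finger opening in m.
Only numpy, scipy, OpenCV 4.12 (cv2) and the standard library are available. Lean on these libraries where they do the work, as an engineer would, in place of code of your own. Each camera call takes 0.05 s, during which the arm holds its last target. There are 200 camera calls.

## Working session

There is one attempt and no reset: what is moved stays moved. The work goes in short steps, Python scripts to look and compute and a tool call to move; the robot and the scene stay as the last step left them, time stands still between calls to the robot, and variables do not carry over. Pictures are saved under pics/ and viewed, about 8 in all and at most 12, crops included, and the job is handed in when it is done.

Besides the shell and the picture viewer there is one more tool, called after ">>>" as name(argument=value, ...) on one line, values as JSON. send_rows: Moves the arm, as the interface text tells. Its arguments: {"type":"object","properties":{"grip":{"type":"array"},"travel":{"type":"array"},"turn":{"type":"array"}},"required":["grip","travel","turn"]}

```bash
mkdir -p pics; cat > h.py <<'E'
import numpy as np, cv2
from bench import ctrl
def world(p,mask=None):
    """world points for all (masked) pixels with depth"""
    z=p["z_map"]; m=z>0
    if mask is not None: m&=mask
    v,u=np.nonzero(m); K=np.array(p["intrinsics"],float)
    uv=np.stack([u,v],1).astype(np.float64)[:,None]
    d=np.array([p["k1"],0,0,0],float)
    n=cv2.undistortPoints(uv,K,d)[:,0]
    zz=z[v,u][:,None]
    c=np.hstack([n*zz,zz]); return (c-np.array(p["t"]))@np.array(p["R"]), u,v
E
python3 - <<'E'
from h import *
s=ctrl.sense(); print({k:np.round(v,3) for k,v in s.items()})
ims=[]
for n in ["scene","top"]:
    p=ctrl.capture(n); ims.append(p["image"]); cv2.imwrite(f"pics/{n}0.png",p["image"])
    np.savez(f"{n}0.npz",**{k:p[k] for k in p})
    for t in ["chest","drawer_left","drawer_right","left_pull","right_pull","lid","lid_pad","gauge_box","bearing","bushing","driver","oil_can","tin","red_bin"]:
        r=ctrl.outline_of(t,p)
        if not r: print(n,t,None); continue
        for r in r[:2]:
            w,_,_=world(p,cv2.erode(r["region"].astype(np.uint8),np.ones((3,3)))>0)
            if len(w): print(n,t,round(r["score"],2),np.round(r["box"]),np.round(np.median(w,0),3),np.round(np.percentile(w,3,axis=0),3),np.round(np.percentile(w,97,axis=0),3))
E
```

```text
{'time_s': np.float64(0.0), 'joint_positions': array([-1.335,  0.259,  1.536, -0.   ,  1.348, -0.203]), 'joint_vel': array([ 0.   , -0.   ,  0.002, -0.001, -0.   , -0.001]), 'joint_torque': array([ 2.0000e-03, -4.3729e+01, -2.8400e+01,  7.2000e-02,  4.1000e-02,
       -0.0000e+00]), 'tcp_pos': array([ 0.234, -0.497,  0.195]), 'ee_rot': array([-0.001,  0.976,  0.218, -0.   ]), 'ft_force': array([ 0.714, -0.4  , -0.021]), 'ft_torque': array([ 0.07 ,  0.007, -0.006]), 'grip_width': np.float64(0.093)}
scene chest 0.68 [354. 145. 416. 277.] [0.671 0.057 0.199] [ 0.6   -0.06   0.121] [0.741 0.214 0.26 ]
scene chest 0.62 [305. 148. 417. 312.] [0.628 0.015 0.074] [ 0.494 -0.085  0.015] [0.739 0.204 0.253]
scene drawer_left 0.83 [303. 210. 329. 252.] [0.496 0.13  0.03 ] [0.471 0.056 0.015] [0.531 0.188 0.068]
scene drawer_left 0.6 [305. 250. 333. 305.] [ 0.539 -0.027  0.029] [ 0.512 -0.094  0.015] [0.572 0.043 0.068]
scene drawer_right 0.97 [307. 247. 333. 308.] [ 0.54  -0.025  0.029] [ 0.512 -0.094  0.015] [0.573 0.043 0.068]
scene left_pull 0.94 [306. 208. 328. 253.] [0.496 0.13  0.03 ] [0.
[... 2237 characters left out ...]
ring 0.59 [321. 174. 338. 191.] [0.665 0.009 0.089] [ 0.655 -0.001  0.085] [0.681 0.027 0.092]
top bushing 0.58 [255. 238. 311. 275.] [0.501 0.125 0.028] [0.465 0.066 0.015] [0.537 0.186 0.07 ]
top bushing 0.54 [220. 276. 239. 290.] [0.437 0.259 0.03 ] [0.421 0.241 0.02 ] [0.452 0.275 0.034]
top driver 0.96 [415. 218. 452. 266.] [ 0.519 -0.25   0.024] [ 0.484 -0.277  0.018] [ 0.561 -0.222  0.028]
top oil_can 0.84 [191. 196. 220. 224.] [0.601 0.309 0.084] [0.583 0.292 0.03 ] [0.626 0.33  0.122]
top tin 0.67 [370. 139. 399. 174.] [ 0.749 -0.122  0.059] [ 0.723 -0.152  0.022] [ 0.783 -0.093  0.063]
top red_bin 0.7 [140. 315. 212. 370.] [0.296 0.39  0.005] [0.246 0.308 0.   ] [0.349 0.452 0.06 ]
```

```bash
python3 - <<'E'
from h import *
a=cv2.imread("pics/scene0.png")[110:410,200:500]; b=cv2.imread("pics/top0.png")[110:410,130:480]
cv2.imwrite("pics/v1.png",np.hstack([cv2.resize(a,(400,400)),cv2.resize(b,(400,343)) if 0 else cv2.resize(b,(400,400))]))
for n in ["scene","top"]:
    p=dict(np.load(f"{n}0.npz")); p["k1"]=float(p["k1"])
    w,u,v=world(p)
    # lid: points above 0.125 in region
    m=(w[:,2]>.125)&(w[:,0]>.57)&(w[:,0]<.8)&(w[:,1]>-.1)&(w[:,1]<.26)
    q=w[m]
    for _ in range(4):
        c=q.mean(0); nn=np.linalg.svd(q-c,full_matrices=False)[2][2]; nn*=np.sign(nn[2])
        d=(q-c)@nn; k=abs(d)<.004; q=q[k]
    yaw=np.arctan2(-nn[1],-nn[0]) if nn[0]<0 else np.arctan2(nn[1],nn[0])
    ang=np.arctan2(np.hypot(nn[0],nn[1]),nn[2])
    print(n,"lid n",nn.round(3),"yaw dir(deg)",np.degrees(yaw),"tilt",np.degrees(ang),len(q))
    # drawer in yaw frame
    print(" lid pts c",c.round(4))
    ey=np.array([-np.sin(yaw),np.cos(yaw),0]); ex=np.array([np.cos(yaw),np.sin(yaw),0])
    print(" lid y range",np.percentile(q@ey,[.5,50,99.5]).round(4), "z",np.percentile(q[:,2],[.5,99.5]).round(4))
    # drawer fronts' top edge and pull
    g=w[(w[:,2]>.008)&(w[:,2]<.075)&(w[:,0]>.44)&(w[:,0]<.6)&(w[:,1]>-.13)&(w[:,1]<.24)]
    X=g@ex;Y=g@ey
    for yy in np.arange(-.2,.12,.02):
        k=(Y>yy)&(Y<yy+.02)
        if k.sum()>5: print("  Y %.2f minX %.4f n %d ztop %.3f zmin %.3f"%(yy,np.percentile(X[k],2),k.sum(),g[k][:,2].max(),g[k][:,2].min()))
    # rim level
    g=w[(w[:,2]>.099)&(w[:,2]<.111)&(w[:,0]>.5)&(w[:,0]<.8)&(w[:,1]>-.13)&(w[:,1]<.26)]
    print(" rim X",np.percentile(g@ex,[1,99]).round(4),"Y",np.percentile(g@ey,[1,99]).round(4))
E
```

```text
scene lid n [0.788 0.208 0.58 ] yaw dir(deg) 14.772202861946226 tilt 54.55842730723249 2704
 lid pts c [0.6683 0.0662 0.2005]
 lid y range [-0.2376 -0.1154  0.0633] z [0.1258 0.2618]
  Y -0.20 minX 0.4843 n 191 ztop 0.075 zmin 0.013
  Y -0.18 minX 0.4851 n 223 ztop 0.075 zmin 0.013
  Y -0.16 minX 0.4855 n 238 ztop 0.075 zmin 0.012
  Y -0.14 minX 0.4891 n 222 ztop 0.075 zmin 0.012
  Y -0.12 minX 0.4937 n 166 ztop 0.075 zmin 0.012
  Y -0.10 minX 0.4952 n 321 ztop 0.075 zmin 0.012
  Y -0.08 minX 0.4920 n 218 ztop 0.075 zmin 0.017
  Y -0.06 minX 0.4848 n 149 ztop 0.075 zmin 0.023
  Y -0.04 minX 0.4825 n 237 ztop 0.075 zmin 0.012
  Y -0.02 minX 0.4833 n 231 ztop 0.075 zmin 0.013
  Y -0.00 minX 0.4859 n 212 ztop 0.075 zmin 0.012
  Y 0.02 minX 0.4922 n 189 ztop 0.075 zmin 0.014
  Y 0.04 minX 0.4952 n 312 ztop 0.075 zmin 0.014
  Y 0.06 minX 0.5102 n 19 ztop 0.075 zmin 0.050
  Y 0.10 minX 0.4865 n 13 ztop 0.031 zmin 0.011
 rim X [0.5415 0.7294] Y [-0.2366  0.0655]
top lid n [0.788 0.207 0.581] yaw dir(deg) 14.72246257483464 tilt 54.51252341235096 3377
 lid pts c [0.6568 0.0896 0.2053]
 lid y range [-0.2316 -0.0796  0.0688] z [0.1263 0.2631]
  Y -0.20 minX 0.4854 n 228 ztop 0.075 zmin 0.013
  Y -0.18 minX 0.4827 n 251 ztop 0.075 zmin 0.014
  Y -0.16 minX 0.4828 n 266 ztop 0.075 zmin 0.013
  Y -0.14 minX 0.4830 n 251 ztop 0.075 zmin 0.012
  Y -0.12 minX 0.4925 n 262 ztop 0.075 zmin 0.013
  Y -0.10 minX 0.4925 n 188 ztop 0.075 zmin 0.010
  Y -0.08 minX 0.4904 n 227 ztop 0.075 zmin 0.010
  Y -0.06 minX 0.4904 n 280 ztop 0.075 zmin 0.013
  Y -0.04 minX 0.4809 n 307 ztop 0.075 zmin 0.013
  Y -0.02 minX 0.4805 n 339 ztop 0.075 zmin 0.013
  Y -0.00 minX 0.4806 n 313 ztop 0.075 zmin 0.012
  Y 0.02 minX 0.4897 n 300 ztop 0.075 zmin 0.012
  Y 0.04 minX 0.4902 n 343 ztop 0.075 zmin 0.013
  Y 0.06 minX 0.4903 n 47 ztop 0.075 zmin 0.009
 rim X [0.5403 0.7265] Y [-0.2308  0.0685]
```

View pics/v1.png

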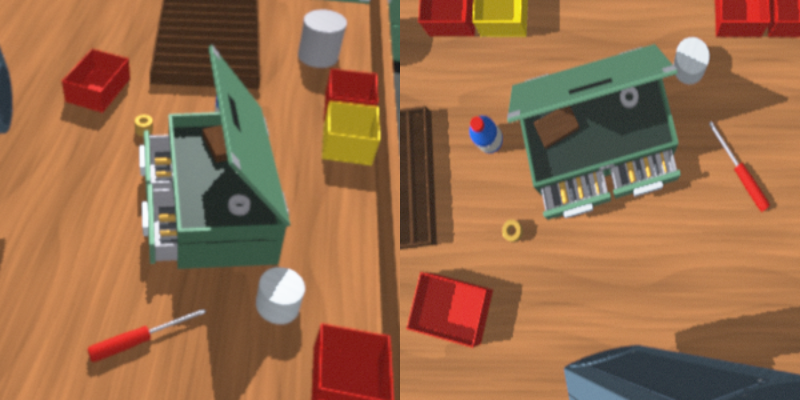

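The views show the chest yawed about +14.75°, with its front towards the robot. Both drawers are open about 40 mm and the lid about 0.95 rad (pad a black bar near its free edge). I'll push with closed fingers, starting with the right drawer, and move to its approach point first.

>>> send_rows(grip=[1, 1, 1, 1, 1], travel=[[0.04, -0.031, 0], [0.08, -0.062, 0], [0.12, -0.093, 0], [0.16, -0.124, 0], [0.2, -0.155, 0]], turn=[0.05, 0.1, 0.15, 0.182, 0.182])

```text
time_s: 2.0
tcp_pos: [0.348, -0.2736, 0.1958]
ee_rot: [0.0, 0.992, 0.127, 0.0]
ft_force: [1.8, -0.1, 0.6]
grip_width: 0.0575
```

```bash
cat > go.py <<'E'
"""chest-frame pose of TCP and travel (tool axes) to target: go.py cx cy cz"""
import sys; from h import *
from scipy.spatial.transform import Rotation as Ro
Y=np.radians(14.75); E=np.array([[np.cos(Y),np.sin(Y),0],[-np.sin(Y),np.cos(Y),0],[0,0,1]])
O=np.array([0.632,-0.0835,0])   # chest origin in yawed axes
def main():
    s=ctrl.sense(); p=np.array(s["tcp_pos"]); q=s["ee_rot"]
    R=Ro.from_quat([q[1],q[2],q[3],q[0]]).as_matrix()
    c=E@p-O; xa=E@R[:,0]
    print("t",s["time_s"],"chest tcp",c.round(4),"yaw err(deg)",np.degrees(np.arctan2(xa[1],xa[0])).round(2),"F",(E@np.array(s["ft_force"])).round(2),"w",round(float(s["grip_width"]),4))
    a=[float(v) for v in sys.argv[1:]]
    for i in range(0,len(a),3): print(" travel to",a[i:i+3],(R.T@E.T@(np.array(a[i:i+3])-c)).round(4))
if __name__=="__main__": main()
E
python3 go.py -0.2 -0.075 0.19 -0.2 -0.075 0.048
```

```text
t 2.0 chest tcp [-0.3651 -0.2697  0.1958] yaw err(deg) -0.13 F [ 1.69 -0.56  0.59] w 0.0575
 travel to [-0.2, -0.075, 0.19] [ 0.1647 -0.1951  0.0058]
 travel to [-0.2, -0.075, 0.048] [ 0.1646 -0.1952  0.1478]
```

>>> send_rows(grip=[1, 1, 1, 1, 1], travel=[[0.03, -0.04, 0], [0.06, -0.08, 0], [0.09, -0.12, 0], [0.12, -0.16, 0], [0.15, -0.195, 0.0]], turn=[0, 0, 0, 0, 0])

```text
time_s: 2.5
tcp_pos: [0.4434, -0.0463, 0.196]
ee_rot: [0.0, 0.992, 0.128, 0.0]
ft_force: [0.7, -1.5, 0.0]
grip_width: 0.0178
```

>>> send_rows(grip=[1, 1, 1, 1, 1], travel=[[0.005, 0, 0.04], [0.005, 0, 0.08], [0.005, 0, 0.12], [0.005, 0, 0.148], [0.005, 0, 0.148]], turn=[0, 0, 0, 0, 0])

```text
time_s: 3.0
tcp_pos: [0.4448, -0.0461, 0.0445]
ee_rot: [-0.002, 0.992, 0.128, -0.003]
ft_force: [-0.2, -0.1, 0.3]
grip_width: 0.0006
```

```bash
python3 go.py -0.158 -0.075 0.048 -0.1175 -0.075 0.048; python3 - <<'E'
from h import *
p=ctrl.capture("scene"); cv2.imwrite("pics/v2.png",cv2.resize(p["image"][150:350,230:470],(720,600)))
E
```

```text
t 3.0 chest tcp [-0.2136 -0.0743  0.0445] yaw err(deg) -0.03 F [-0.24 -0.02  0.3 ] w 0.0006
 travel to [-0.158, -0.075, 0.048] [ 0.0556  0.0006 -0.0038]
 travel to [-0.1175, -0.075, 0.048] [ 0.0961  0.0006 -0.0041]
```

View pics/v2.png

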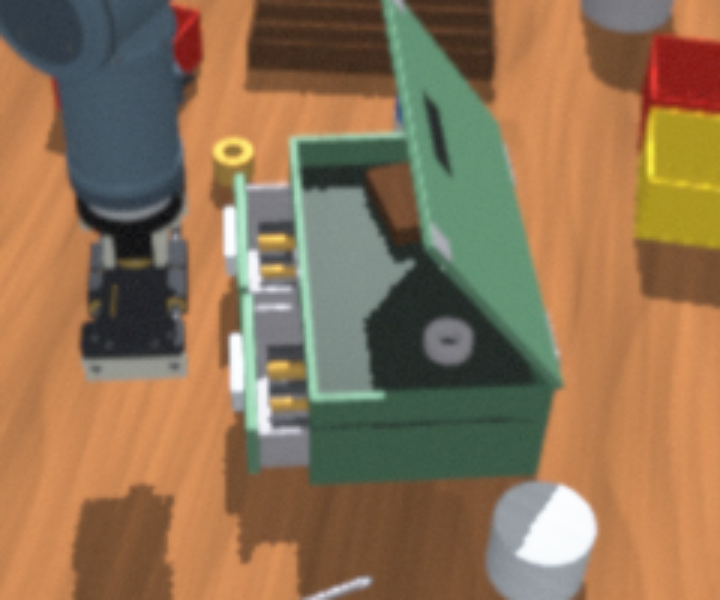

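Closed fingers stand in front of the right pull (about (237, 370) in the crop), with nothing else near. I'll push now.

>>> send_rows(grip=[1, 1, 1, 1, 1], travel=[[0.02, 0, 0], [0.035, 0, 0], [0.045, 0, 0], [0.055, 0, 0], [0.063, 0, 0]], turn=[0, 0, 0, 0, 0])

```text
time_s: 3.55
tcp_pos: [0.5099, -0.0314, 0.0486]
ee_rot: [0.0, 0.992, 0.128, 0.001]
ft_force: [-0.4, -0.1, -0.2]
grip_width: 0.0007
```

>>> send_rows(grip=[1, 1, 1, 1, 1], travel=[[0.007, 0, 0], [0.014, 0, 0], [0.02, 0, 0], [0.024, 0, 0], [0.027, 0, 0]], turn=[0, 0, 0, 0, 0])

```text
time_s: 4.05
tcp_pos: [0.5352, -0.0244, 0.0476]
ee_rot: [-0.0, 0.992, 0.128, -0.0]
ft_force: [-0.0, -1.6, -0.3]
grip_width: 0.0005
```

```bash
python3 go.py -0.1175 -0.075 0.048
```

```text
t 4.05 chest tcp [-0.1207 -0.0763  0.0476] yaw err(deg) -0.03 F [-0.41 -1.53 -0.27] w 0.0005
 travel to [-0.1175, -0.075, 0.048] [ 0.0032 -0.0013 -0.0004]
```

>>> send_rows(grip=[1, 1, 1, 1], travel=[[0.0015, 0, 0], [0.003, 0, 0], [0.004, 0, 0], [0.004, 0, 0]], turn=[0, 0, 0, 0])

```text
time_s: 4.45
tcp_pos: [0.5388, -0.0235, 0.0477]
ee_rot: [-0.0, 0.992, 0.128, -0.0]
ft_force: [0.0, -0.6, 0.1]
grip_width: 0.0007
```

```bash
python3 go.py; cat > look.py <<'E'
from go import *
def draw(p):
    w,_,_=world(p); c=w@E.T-O
    for n,y0 in (("L",.075),("R",-.075)):
        f=c[(abs(c[:,1]-y0)<.065)&(abs(c[:,1]-y0)>.034)&(c[:,2]>.02)&(c[:,2]<.062)&(c[:,0]>-.2)&(c[:,0]<-.085)]
        h=c[(abs(c[:,1]-y0)<.026)&(c[:,2]>.041)&(c[:,2]<.063)&(c[:,0]>-.2)&(c[:,0]<-.085)]
        if len(f)>5: print(n,"front x pct",np.percentile(f[:,0],[2,10,50]).round(4),len(f),"pull",np.percentile(h[:,0],[2,10]).round(4) if len(h) else None)
def lid(p):
    w,_,_=world(p); c=w@E.T-O
    for y0 in (-.12,-.06,0,.06,.12):
        q=c[(abs(c[:,1]-y0)<.03)&(c[:,0]>-.12)&(c[:,0]<.1)&(c[:,2]>.1)&(c[:,2]<.29)]
        if len(q)>50:
            a=np.polyfit(q[:,0],q[:,2],1); print("lid y",y0,"slope deg",np.degrees(np.arctan(-a[0])).round(2),"z at x=0",a[1].round(4),len(q),"zmax",q[:,2].max().round(4))
E
python3 - <<'E'
from look import *
for n in("scene","top"):
    p=ctrl.capture(n); draw(p)
cv2.imwrite("pics/v3.png",cv2.resize(ctrl.capture("scene")["image"][150:350,230:470],(720,600)))
E
```

```text
t 4.45 chest tcp [-0.1169 -0.0764  0.0477] yaw err(deg) -0.04 F [-0.16 -0.61  0.14] w 0.0007
R front x pct [-0.1263 -0.1173 -0.1066] 36 pull [-0.147  -0.1465]
L front x pct [-0.1416 -0.1414 -0.1077] 169 pull [-0.1519 -0.1517]
R front x pct [-0.1397 -0.1396 -0.1186] 128 pull [-0.1497 -0.1495]
```

View pics/v3.png

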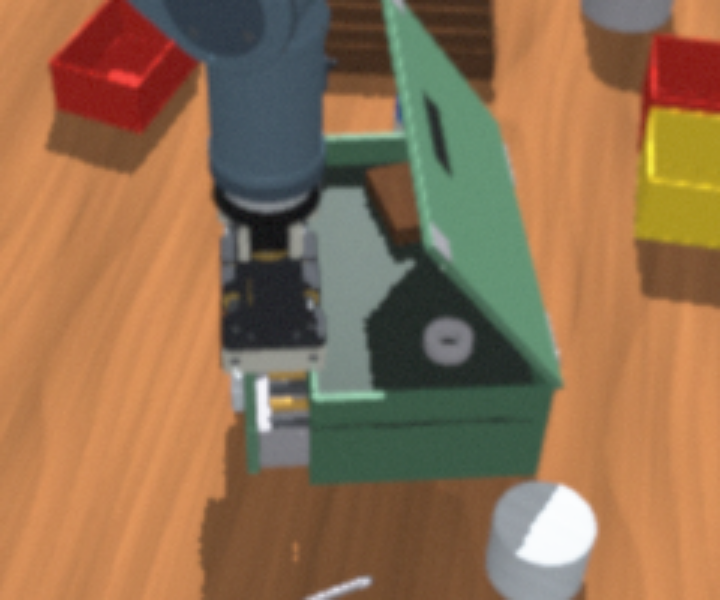

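The right drawer has not moved, although the TCP reads 30 mm past its pull face with no force. I need to see where the fingers really are.

```bash
python3 - <<'E'
from look import *
ims=[]
for n in ("wrist","top","scene"):
    p=ctrl.capture(n); ims.append(p["image"])
    w,u,v=world(p); c=w@E.T-O
    print(n,"t",np.round(p["t"],3),"cam pos chest",(E@(-np.array(p["R"]).T@np.array(p["t"]))-O).round(3))
    if n=="wrist": draw(p)
    g=c[(abs(c[:,1]+.075)<.1)&(c[:,0]>-.25)&(c[:,0]<-.02)]
    for z0 in np.arange(.02,.3,.02):
        k=g[(g[:,2]>z0)&(g[:,2]<z0+.02)]
        if len(k)>3: print("  z %.2f"%z0,len(k),"x",np.percentile(k[:,0],[1,99]).round(3),"y",np.percentile(k[:,1],[1,99]).round(3))
cv2.imwrite("pics/v4.png",np.hstack([cv2.resize(ims[0],(400,300)),cv2.resize(ims[1][150:330,200:440],(400,300))]))
E
```

```text
wrist t [-0.159  0.501  0.406] cam pos chest [-0.033 -0.076  0.238]
L front x pct [-0.1321 -0.1318 -0.1313] 2322 pull [-0.1322 -0.1319]
R front x pct [-0.1297 -0.1294 -0.129 ] 3652 pull [-0.1297 -0.1294]
  z 0.02 2578 x [-0.138 -0.122] y [-0.137  0.011]
  z 0.04 4160 x [-0.138 -0.113] y [-0.14   0.024]
  z 0.06 59193 x [-0.137 -0.021] y [-0.142  0.023]
  z 0.08 10271 x [-0.109 -0.022] y [-0.143  0.022]
  z 0.10 13767 x [-0.109 -0.022] y [-0.148  0.022]
  z 0.12 250 x [-0.113 -0.107] y [-0.079 -0.074]
  z 0.14 2491 x [-0.131 -0.081] y [-0.158  0.007]
  z 0.16 46230 x [-0.121 -0.08 ] y [-0.155  0.003]
  z 0.18 22496 x [-0.096 -0.082] y [-0.133 -0.019]
top t [0.041 0.543 1.031] cam pos chest [-0.292  0.024  1.113]
  z 0.02 97 x [-0.14  -0.084] y [-0.14  -0.013]
  z 0.04 64 x [-0.15  -0.114] y [-0.14  -0.008]
  z 0.06 429 x [-0.149 -0.021] y [-0.138  0.025]
  z 0.08 11 x [-0.092 -0.09 ] y [-0.033 -0.021]
  z 0.10 15 x [-0.091 -0.086] y [-0.034 -0.022]
  z 0.16 248 x [-0.153 -0.088] y [-0.126 -0.011]
  z 0.18 280 x [-0.152 -0.086] y [-0.167  0.016]
  z 0.20 33 x [-0.151 -0.088] y [-0.096 
[... 205 characters left out ...]
ne t [-0.531  0.018  1.213] cam pos chest [-0.134 -0.773  0.878]
  z 0.02 458 x [-0.137 -0.022] y [-0.152 -0.056]
  z 0.04 302 x [-0.148 -0.021] y [-0.153 -0.105]
  z 0.06 1309 x [-0.145 -0.021] y [-0.152  0.023]
  z 0.08 180 x [-0.09  -0.021] y [-0.153 -0.12 ]
  z 0.10 129 x [-0.09  -0.022] y [-0.153 -0.122]
  z 0.14 66 x [-0.15  -0.082] y [-0.166 -0.105]
  z 0.16 578 x [-0.152 -0.081] y [-0.17  -0.033]
  z 0.18 781 x [-0.15  -0.082] y [-0.174 -0.083]
  z 0.20 152 x [-0.138 -0.094] y [-0.12  -0.075]
  z 0.22 39 x [-0.152 -0.081] y [-0.097 -0.088]
  z 0.24 287 x [-0.153 -0.081] y [-0.117 -0.079]
  z 0.26 182 x [-0.154 -0.079] y [-0.119 -0.087]
  z 0.28 300 x [-0.155 -0.079] y [-0.119 -0.08 ]
```

View pics/v4.png

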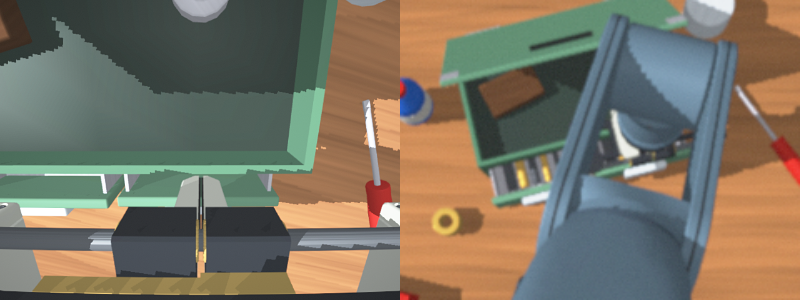

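```bash
python3 go.py; python3 - <<'E'
from look import *
p=ctrl.capture("wrist"); w,u,v=world(p); c=w@E.T-O
for col in (305,318,340):
  for r in range(260,400,8):
    k=(u==col)&(v==r)
    if k.any(): print(col,r,c[k][0].round(4),p["z_map"][r,col].round(4))
R=np.array(p["R"]);t=np.array(p["t"]);K=np.array(p["intrinsics"])
X=np.array(ctrl.sense()["tcp_pos"]); y=R@X+t; print("tcp cam",y.round(4),"pix",(K@(y/y[2])).round(1),"R tool?",R.round(3))
E
```

```text
t 4.75 chest tcp [-0.117  -0.0764  0.0477] yaw err(deg) -0.04 F [-0.53 -0.82  0.01] w 0.0005
305 260 [-0.0845 -0.0697  0.1023] 0.1446
305 268 [-0.0863 -0.0698  0.1068] 0.1408
305 276 [-0.0904 -0.0697  0.1053] 0.1434
305 284 [-0.1076 -0.0682  0.0755] 0.177
305 292 [-0.1074 -0.0686  0.0849] 0.168
305 300 [-0.1075 -0.0689  0.0929] 0.1604
305 308 [-0.1077 -0.0692  0.1002] 0.1535
305 316 [-0.107  -0.0696  0.1083] 0.1455
305 324 [-0.108  -0.0697  0.1128] 0.1415
305 332 [-0.0812 -0.0722  0.1614] 0.0872
305 340 [-0.0813 -0.0723  0.1646] 0.0842
305 348 [-0.0812 -0.0725  0.1681] 0.0808
305 356 [-0.0808 -0.0726  0.1715] 0.0774
305 364 [-0.0813 -0.0727  0.1738] 0.0754
305 372 [-0.0812 -0.0728  0.1764] 0.0729
305 380 [-0.0816 -0.0729  0.1784] 0.0711
305 388 [-0.0817 -0.073   0.1806] 0.069
305 396 [-0.0848 -0.0729  0.1793] 0.0712
318 260 [-0.0853 -0.075   0.1003] 0.1467
318 268 [-0.0868 -0.075   0.1054] 0.1423
318 276 [-0.09   -0.075   0.1061] 0.1426
318 284 [-0.1073 -0.0747  0.0762] 0.1763
318 292 [-0.1092 -0.0747  0.0812] 0.1721
318 300 [-0.1093 -0.0748  0.0896] 0.1641
318 308 [-0.1084 -0.0749  
[... 633 characters left out ...]
292 [-0.1074 -0.0853  0.085 ] 0.168
340 300 [-0.1078 -0.0849  0.0926] 0.1608
340 308 [-0.1077 -0.0845  0.1002] 0.1536
340 316 [-0.1077 -0.0841  0.1071] 0.147
340 324 [-0.1072 -0.0837  0.1142] 0.14
340 332 [-0.0815 -0.0809  0.1609] 0.0878
340 340 [-0.0807 -0.0806  0.1656] 0.0831
340 348 [-0.0809 -0.0805  0.1685] 0.0803
340 356 [-0.0812 -0.0804  0.171 ] 0.078
340 364 [-0.0809 -0.0802  0.1742] 0.0749
340 372 [-0.0814 -0.0801  0.1763] 0.0731
340 380 [-0.0812 -0.0799  0.179 ] 0.0704
340 388 [-0.0825 -0.0799  0.1797] 0.0701
340 396 [-0.0841 -0.0799  0.1802] 0.0701
tcp cam [0.     0.0232 0.2064] pix [321.2 278.7   1. ] R tool? [[ 0.253 -0.967  0.001]
 [-0.923 -0.241  0.299]
 [-0.289 -0.077 -0.954]]
```

>>> send_rows(grip=[1, 1, 1, 1], travel=[[0, 0, -0.02], [0, 0, -0.05], [0, 0, -0.08], [0, 0, -0.08]], turn=[0, 0, 0, 0])

```text
time_s: 5.2
tcp_pos: [0.5418, -0.0242, 0.1319]
ee_rot: [0.002, 0.992, 0.128, 0.004]
ft_force: [1.9, 0.5, -0.6]
grip_width: 0.0005
```

```bash
python3 go.py; python3 - <<'E'
from look import *
ims=[]
for n in ("wrist","scene"):
    p=ctrl.capture(n); w,u,v=world(p); c=w@E.T-O; draw(p); ims.append(p["image"])
    k=c[(abs(c[:,1]+.076)<.02)&(c[:,0]>-.135)&(c[:,0]<-.1)&(c[:,2]>.072)&(c[:,2]<.2)]
    print(n,len(k),"finger zmin",np.percentile(k[:,2],[0,1,5]).round(4) if len(k) else None)
    if n=="wrist":
        for r in range(240,350,6):
            q=(u==310)&(v==r)
            if q.any(): print(r,c[q][0].round(4))
cv2.imwrite("pics/v5.png",np.hstack([cv2.resize(ims[0],(400,300)),cv2.resize(ims[1][150:330,230:470],(400,300))]))
E
```

```text
t 5.2 chest tcp [-0.1142 -0.0778  0.1319] yaw err(deg) -0.03 F [ 1.94 -0.01 -0.6 ] w 0.0005
L front x pct [-0.1317 -0.1314 -0.1277] 2409 pull [-0.1318 -0.1316]
R front x pct [-0.1293 -0.1291 -0.1287] 1971 pull [-0.1294 -0.1292]
wrist 3037 finger zmin [0.1551 0.1574 0.1615]
240 [-0.1257 -0.0683  0.0178]
246 [-0.129  -0.0684  0.0252]
252 [-0.129  -0.0688  0.0413]
258 [-0.1291 -0.0692  0.0559]
264 [-0.129  -0.0695  0.0695]
270 [-0.1345 -0.0694  0.0682]
276 [-0.1405 -0.0693  0.0659]
282 [-0.1049 -0.0719  0.1577]
288 [-0.1054 -0.0721  0.1638]
294 [-0.105  -0.0723  0.1713]
300 [-0.1049 -0.0724  0.1777]
306 [-0.1049 -0.0726  0.1834]
312 [-0.1049 -0.0727  0.1887]
318 [-0.1048 -0.0728  0.1939]
324 [-0.1057 -0.0729  0.1971]
330 [-0.1054 -0.073   0.2022]
336 [-0.0794 -0.0744  0.2473]
342 [-0.0791 -0.0745  0.2504]
348 [-0.0792 -0.0746  0.2527]
L front x pct [-0.1244 -0.1203 -0.1077] 11 pull None
R front x pct [-0.1264 -0.1215 -0.1062] 245 pull [-0.1468 -0.1456]
scene 5 finger zmin [0.1583 0.1583 0.1585]
```

View pics/v5.png

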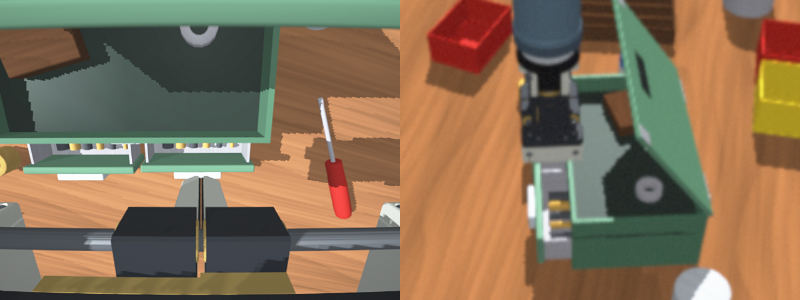

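The wrist depth puts the real fingertips at z ≈ 0.155 with the TCP reported at about 0.130. So the tips end roughly 25 mm short of the stated TCP, and the fingers passed just over the drawer front (0.075 against 0.068) without touching it. I'll back off and come in 25 mm lower.

>>> send_rows(grip=[1, 1, 1, 1], travel=[[-0.03, 0, 0], [-0.06, 0, 0], [-0.08, 0, 0], [-0.08, 0, 0]], turn=[0, 0, 0, 0])

```text
time_s: 5.7
tcp_pos: [0.458, -0.0434, 0.126]
ee_rot: [-0.001, 0.992, 0.128, -0.002]
ft_force: [-0.1, -0.1, -0.1]
grip_width: 0.0001
```

>>> send_rows(grip=[1, 1, 1, 1, 1], travel=[[0, 0, 0.03], [0, 0, 0.06], [0, 0, 0.085], [0, 0, 0.1], [0, 0, 0.1]], turn=[0, 0, 0, 0, 0])

```text
time_s: 6.2
tcp_pos: [0.4597, -0.0429, 0.0248]
ee_rot: [-0.001, 0.992, 0.128, -0.003]
ft_force: [-0.2, -0.0, 1.0]
grip_width: 0.0002
```

```bash
python3 go.py -0.16 -0.075 0.028; python3 - <<'E'
from look import *
p=ctrl.capture("wrist"); w,u,v=world(p); c=w@E.T-O; draw(p)
k=c[(abs(c[:,1]+.076)<.015)&(c[:,0]>-.215)&(c[:,0]<-.175)&(c[:,2]>.006)&(c[:,2]<.2)]
print(len(k),np.percentile(k[:,2],[0,1,5]).round(4),k[:,0].max())
E
```

```text
t 6.2 chest tcp [-0.1984 -0.075   0.0248] yaw err(deg) -0.04 F [-0.2   0.01  1.  ] w 0.0002
 travel to [-0.16, -0.075, 0.028] [ 0.0384 -0.     -0.0034]
L front x pct [-0.1316 -0.1312 -0.1118] 3581 pull [-0.1316 -0.1315]
R front x pct [-0.1294 -0.1288 -0.1069] 10796 pull [-0.1903 -0.1892]
8560 [0.0484 0.0525 0.0601] -0.17500019889837637
```

>>> send_rows(grip=[1, 1, 1, 1, 1], travel=[[0.015, 0, 0], [0.028, 0, 0], [0.036, 0, 0], [0.043, 0, 0], [0.05, 0, 0]], turn=[0, 0, 0, 0, 0])

```text
time_s: 6.75
tcp_pos: [0.51, -0.031, 0.0278]
ee_rot: [0.0, 0.992, 0.128, -0.0]
ft_force: [-1.3, -1.4, 1.7]
grip_width: 0.0004
```

```bash
python3 go.py -0.1195 -0.075 0.028; python3 - <<'E'
from look import *
for n in("wrist","top"): draw(ctrl.capture(n))
E
```

```text
t 6.75 chest tcp [-0.1467 -0.0763  0.0278] yaw err(deg) -0.02 F [-1.64 -0.99  1.74] w 0.0004
 travel to [-0.1195, -0.075, 0.028] [ 0.0272 -0.0013 -0.0002]
L front x pct [-0.1318 -0.1316 -0.1292] 2349 pull [-0.132  -0.1319]
R front x pct [-0.1175 -0.1174 -0.117 ] 3765 pull [-0.1176 -0.1174]
L front x pct [-0.1418 -0.1413 -0.1077] 221 pull [-0.152  -0.1518]
R front x pct [-0.1266 -0.1265 -0.1263] 19 pull None
```

The drawer is now moving, with 27 mm left.

>>> send_rows(grip=[1, 1, 1, 1, 1], travel=[[0.007, 0, 0], [0.014, 0, 0], [0.019, 0, 0], [0.022, 0, 0], [0.024, 0, 0]], turn=[0, 0, 0, 0, 0])

```text
time_s: 7.35
tcp_pos: [0.5332, -0.0247, 0.0276]
ee_rot: [-0.0, 0.992, 0.128, -0.0]
ft_force: [-1.6, 1.2, 1.2]
grip_width: 0.0005
```

>>> send_rows(grip=[1, 1, 1, 1], travel=[[0.001, 0, 0], [0.002, 0, 0], [0.003, 0, 0], [0.003, 0, 0]], turn=[0, 0, 0, 0])

```text
time_s: 7.75
tcp_pos: [0.5355, -0.0242, 0.0276]
ee_rot: [-0.0, 0.992, 0.128, -0.0]
ft_force: [-2.8, 0.8, 0.6]
grip_width: 0.0005
```

```bash
python3 go.py; python3 - <<'E'
from look import *
for n in("wrist","scene"): draw(ctrl.capture(n))
E
```

```text
t 7.75 chest tcp [-0.1203 -0.0762  0.0276] yaw err(deg) -0.03 F [-2.51  1.5   0.61] w 0.0005
L front x pct [-0.1322 -0.1319 -0.1314] 1869 pull [-0.1322 -0.1319]
R front x pct [-0.1002 -0.1002 -0.1001] 10 pull [-0.1101 -0.1101]
```

>>> send_rows(grip=[1, 1, 1], travel=[[0.001, 0, 0], [0.002, 0, 0], [0.002, 0, 0]], turn=[0, 0, 0])

```text
time_s: 8.15
tcp_pos: [0.5354, -0.0242, 0.0276]
ee_rot: [0.0, 0.992, 0.128, -0.002]
ft_force: [-9.1, -1.7, 5.4]
grip_width: 0.0005
```

```bash
python3 go.py
```

```text
t 8.15 chest tcp [-0.1204 -0.0762  0.0276] yaw err(deg) -0.0 F [-9.22  0.63  5.37] w 0.0005
```

The stop is felt: 9 N with no further advance, so the right drawer is home. Now I'll back off and shift to the left pull.

>>> send_rows(grip=[1, 1, 1, 1, 1], travel=[[-0.03, 0, 0], [-0.07, 0, 0], [-0.08, -0.03, 0], [-0.08, -0.07, 0], [-0.08, -0.11, 0]], turn=[0, 0, 0, 0, 0])

```text
time_s: 8.65
tcp_pos: [0.4335, 0.0626, 0.0283]
ee_rot: [0.0, 0.992, 0.127, 0.002]
ft_force: [0.7, 0.5, 0.4]
grip_width: 0.0006
```

>>> send_rows(grip=[1, 1, 1, 1], travel=[[0, -0.03, 0], [0, -0.041, 0], [0, -0.041, 0], [0, -0.041, 0]], turn=[0, 0, 0, 0])

```text
time_s: 9.05
tcp_pos: [0.4233, 0.1015, 0.0279]
ee_rot: [0.0, 0.992, 0.128, 0.001]
ft_force: [-0.4, -0.4, 0.3]
grip_width: 0.0008
```

```bash
python3 go.py -0.1605 0.075 0.028 -0.1203 0.075 0.028; python3 - <<'E'
from look import *
draw(ctrl.capture("wrist"))
E
```

```text
t 9.05 chest tcp [-0.1968  0.0738  0.0279] yaw err(deg) -0.01 F [-0.47 -0.33  0.32] w 0.0008
 travel to [-0.1605, 0.075, 0.028] [ 0.0363 -0.0012  0.    ]
 travel to [-0.1203, 0.075, 0.028] [ 0.0765 -0.0012  0.0001]
L front x pct [-0.1317 -0.1315 -0.1083] 10707 pull [-0.189  -0.1877]
R front x pct [-0.1013 -0.1012 -0.101 ] 429 pull [-0.1112 -0.1112]
```

>>> send_rows(grip=[1, 1, 1, 1, 1], travel=[[0.015, 0, 0], [0.026, 0, 0], [0.034, 0, 0], [0.041, 0, 0], [0.048, 0, 0]], turn=[0, 0, 0, 0, 0])

```text
time_s: 9.6
tcp_pos: [0.4684, 0.1138, 0.0273]
ee_rot: [0.0, 0.992, 0.128, -0.001]
ft_force: [-0.2, -1.2, -0.1]
grip_width: 0.0005
```

>>> send_rows(grip=[1, 1, 1, 1, 1], travel=[[0.007, 0, 0], [0.014, 0, 0], [0.019, 0, 0], [0.023, 0, 0], [0.025, 0, 0]], turn=[0, 0, 0, 0, 0])

```text
time_s: 10.1
tcp_pos: [0.493, 0.1208, 0.0276]
ee_rot: [-0.0, 0.992, 0.128, -0.0]
ft_force: [-1.6, -1.5, -0.3]
grip_width: 0.0006
```

>>> send_rows(grip=[1, 1, 1, 1], travel=[[0.001, 0, 0], [0.002, 0, 0], [0.003, 0, 0], [0.003, 0, 0]], turn=[0, 0, 0, 0])

```text
time_s: 10.5
tcp_pos: [0.4956, 0.1214, 0.0277]
ee_rot: [-0.0, 0.992, 0.128, 0.0]
ft_force: [-0.5, -0.3, -0.6]
grip_width: 0.0006
```

```bash
python3 go.py; python3 - <<'E'
from look import *
for n in("wrist","scene"): draw(ctrl.capture(n))
E
```

```text
t 10.5 chest tcp [-0.1218  0.0748  0.0277] yaw err(deg) -0.04 F [-0.55 -0.13 -0.59] w 0.0006
L front x pct [-0.1018 -0.1017 -0.1016] 10 pull [-0.1278 -0.1249]
R front x pct [-0.1002 -0.1002 -0.1002] 11 pull [-0.1103 -0.1102]
```

>>> send_rows(grip=[1, 1, 1, 1], travel=[[0.001, 0, 0], [0.002, 0, 0], [0.003, 0, 0], [0.003, 0, 0]], turn=[0, 0, 0, 0])

```text
time_s: 11.0
tcp_pos: [0.4969, 0.1218, 0.0276]
ee_rot: [0.0, 0.992, 0.128, -0.002]
ft_force: [-7.1, -1.5, 5.0]
grip_width: 0.0001
```

```bash
python3 go.py
```

```text
t 11.0 chest tcp [-0.1205  0.0748  0.0276] yaw err(deg) -0.02 F [-7.26  0.35  5.04] w 0.0001
```

Left drawer is home too (7 N at the same TCP x). Now back off, rise above the lid edge and come over the lid.

>>> send_rows(grip=[1, 1, 1, 1, 1], travel=[[-0.03, 0, 0], [-0.05, 0, -0.02], [-0.05, 0.01, -0.065], [-0.05, 0.02, -0.11], [-0.05, 0.035, -0.15]], turn=[0, 0, 0, 0, 0])

```text
time_s: 11.5
tcp_pos: [0.4599, 0.0756, 0.1803]
ee_rot: [0.0, 0.992, 0.128, 0.002]
ft_force: [1.7, 0.4, -0.1]
grip_width: 0.0003
```

>>> send_rows(grip=[1, 1, 1, 1, 1], travel=[[0, 0.01, -0.04], [0, 0.02, -0.08], [0, 0.03, -0.11], [0.03, 0.04, -0.11], [0.065, 0.04, -0.11]], turn=[0, 0, 0, 0, 0])

```text
time_s: 12.0
tcp_pos: [0.5342, 0.0522, 0.2904]
ee_rot: [0.001, 0.992, 0.127, 0.003]
ft_force: [-0.2, -0.4, -0.0]
grip_width: 0.0005
```

```bash
python3 go.py 0.02 0 0.28; python3 - <<'E'
from look import *
lid(ctrl.capture("scene")); p=ctrl.capture("top"); lid(p); draw(p)
E
```

```text
t 12.0 chest tcp [-0.1021 -0.0021  0.2904] yaw err(deg) -0.15 F [-0.26 -0.35 -0.02] w 0.0005
 travel to [0.02, 0.0, 0.28] [ 0.1221 -0.0024  0.0111]
lid y -0.12 slope deg 7.18 z at x=0 0.1768 960 zmax 0.2622
lid y -0.06 slope deg 18.83 z at x=0 0.198 700 zmax 0.2623
lid y 0 slope deg 17.27 z at x=0 0.1971 602 zmax 0.2637
lid y 0.06 slope deg 19.87 z at x=0 0.1983 547 zmax 0.2619
lid y 0.12 slope deg -2.53 z at x=0 0.1741 561 zmax 0.2618
lid y -0.12 slope deg -38.75 z at x=0 0.2044 258 zmax 0.2637
lid y 0 slope deg -11.65 z at x=0 0.123 81 zmax 0.1082
lid y 0.06 slope deg -35.67 z at x=0 0.206 388 zmax 0.2637
lid y 0.12 slope deg -2.06 z at x=0 0.1081 74 zmax 0.1105
L front x pct [-0.1016 -0.1014 -0.101 ] 79 pull [-0.1117 -0.1112]
R front x pct [-0.1015 -0.1013 -0.1009] 82 pull [-0.1112 -0.111 ]
```

>>> send_rows(grip=[1, 1, 1, 1, 1], travel=[[0.04, 0, 0], [0.08, 0, 0], [0.11, 0, 0], [0.124, 0, 0.005], [0.124, 0, 0.01]], turn=[0, 0, 0, 0, 0])

```text
time_s: 12.6
tcp_pos: [0.6531, 0.0852, 0.2765]
ee_rot: [-0.0, 0.992, 0.128, -0.0]
ft_force: [0.4, -0.0, -0.1]
grip_width: 0.0007
```

>>> send_rows(grip=[1, 1, 1, 1], travel=[[0, 0, 0.025], [0, 0, 0.045], [0, 0, 0.055], [0, 0, 0.06]], turn=[0, 0, 0, 0])

```text
time_s: 13.0
tcp_pos: [0.6509, 0.0847, 0.2169]
ee_rot: [-0.0, 0.992, 0.128, -0.001]
ft_force: [-0.2, -1.2, 0.3]
grip_width: 0.0008
```

```bash
python3 go.py 0.02 0 0.205; python3 - <<'E'
from look import *
ims=[]
for n in ("wrist","scene"):
    p=ctrl.capture(n); ims.append(p["image"])
cv2.imwrite("pics/v6.png",np.hstack([cv2.resize(ims[0],(400,300)),cv2.resize(ims[1][130:310,250:490],(400,300))]))
E
```

```text
t 13.0 chest tcp [ 0.019  -0.0003  0.2169] yaw err(deg) -0.04 F [-0.5  -1.07  0.29] w 0.0008
 travel to [0.02, 0.0, 0.205] [ 0.001  -0.0003  0.0119]
```

View pics/v6.png

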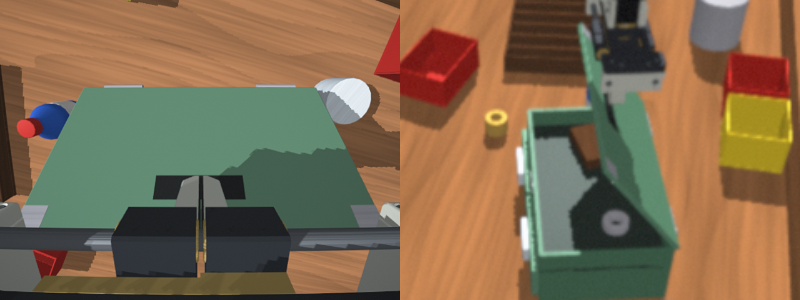

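Tip is over the pad and the body is clear of the free edge. Drawers are flush. Now I'll follow the pad's arc down.

>>> send_rows(grip=[1, 1, 1, 1, 1], travel=[[0, 0, 0.005], [0, 0, 0.01], [-0.009, 0, 0.017], [-0.019, 0, 0.024], [-0.027, 0, 0.032]], turn=[0, 0, 0, 0, 0])

```text
time_s: 13.6
tcp_pos: [0.6265, 0.0779, 0.1862]
ee_rot: [0.0, 0.992, 0.128, 0.001]
ft_force: [0.8, -0.4, 1.4]
grip_width: 0.0004
```

```bash
python3 go.py -0.0156 0 0.1771 -0.0289 0 0.1589; cat > pl.py <<'E'
from look import *
def lidfit(n):
    p=ctrl.capture(n); w,_,_=world(p); c=w@E.T-O
    # lid outer face: points away from gripper
    best=None
    q=c[(abs(c[:,1])<.148)&(abs(c[:,1])>.02)&(c[:,0]>-.11)&(c[:,0]<.085)&(c[:,2]>.108)]
    # hinge-angle histogram about (0.09,0.105), 8 mm offset plane
    dx=.09-q[:,0]; dz=q[:,2]-.105; a=np.arctan2(dz,dx)-np.arcsin(np.clip(.008/np.hypot(dx,dz),0,1))
    h,e=np.histogram(a[np.hypot(dx,dz)>.05],np.arange(-.1,1.5,.01)); i=h.argmax(); print(n,"lid angle mode",e[i].round(3),h[i],h.sum())
if __name__=="__main__":
    lidfit("top"); lidfit("wrist"); lidfit("scene")
E
python3 pl.py
```

```text
t 13.6 chest tcp [-0.0063 -0.0007  0.1862] yaw err(deg) -0.03 F [ 0.64 -0.62  1.45] w 0.0004
 travel to [-0.0156, 0.0, 0.1771] [-0.0093 -0.0007  0.0091]
 travel to [-0.0289, 0.0, 0.1589] [-0.0226 -0.0007  0.0273]
top lid angle mode 0.71 747 10506
wrist lid angle mode 0.71 52689 129433
scene lid angle mode 0.7 1099 11828
```

>>> send_rows(grip=[1, 1, 1, 1, 1], travel=[[-0.009, 0, 0.009], [-0.016, 0, 0.018], [-0.022, 0, 0.027], [-0.027, 0, 0.036], [-0.032, 0, 0.046]], turn=[0, 0, 0, 0, 0])

```text
time_s: 14.25
tcp_pos: [0.5953, 0.0698, 0.1394]
ee_rot: [0.0, 0.992, 0.128, 0.001]
ft_force: [0.7, 0.5, 0.6]
grip_width: 0.0004
```

```bash
python3 go.py -0.0495 0 0.1029 -0.051 0 0.088; python3 pl.py
```

```text
t 14.25 chest tcp [-0.0386 -0.0006  0.1394] yaw err(deg) -0.04 F [0.78 0.34 0.57] w 0.0004
 travel to [-0.0495, 0.0, 0.1029] [-0.011  -0.0006  0.0365]
 travel to [-0.051, 0.0, 0.088] [-0.0125 -0.0006  0.0514]
top lid angle mode 0.34 690 8553
wrist lid angle mode 0.33 47529 150600
scene lid angle mode 0.31 1035 11390
```

>>> send_rows(grip=[1, 1, 1, 1, 1], travel=[[-0.004, 0, 0.01], [-0.007, 0, 0.02], [-0.009, 0, 0.028], [-0.011, 0, 0.036], [-0.012, 0, 0.042]], turn=[0, 0, 0, 0, 0])

```text
time_s: 14.9
tcp_pos: [0.5828, 0.0668, 0.0966]
ee_rot: [-0.0, 0.992, 0.128, -0.0]
ft_force: [-0.6, -0.1, 1.1]
grip_width: -0.0001
```

```bash
python3 go.py -0.051 0 0.088; python3 pl.py
```

```text
t 14.9 chest tcp [-0.0514 -0.0003  0.0966] yaw err(deg) -0.04 F [-0.62  0.09  1.07] w -0.0001
 travel to [-0.051, 0.0, 0.088] [ 0.0004 -0.0003  0.0086]
top lid angle mode 0.04 614 7374
wrist lid angle mode 0.04 60748 165123
scene lid angle mode 0.02 930 10575
```

>>> send_rows(grip=[1, 1, 1, 1], travel=[[0, 0, 0.002], [0, 0, 0.004], [0, 0, 0.0055], [0, 0, 0.0055]], turn=[0, 0, 0, 0])

```text
time_s: 15.45
tcp_pos: [0.5834, 0.0668, 0.092]
ee_rot: [-0.0, 0.992, 0.128, -0.0]
ft_force: [-0.6, 0.0, 0.1]
grip_width: 0.0005
```

```bash
python3 go.py; python3 pl.py
```

```text
t 15.45 chest tcp [-0.0509 -0.0004  0.092 ] yaw err(deg) -0.04 F [-0.54  0.19  0.13] w 0.0005
top lid angle mode 0.01 600 7277
wrist lid angle mode 0.02 46580 163998
scene lid angle mode -0.0 961 10551
```

>>> send_rows(grip=[1, 1, 1, 1], travel=[[0, 0, 0.001], [0, 0, 0.002], [0, 0, 0.003], [0, 0, 0.003]], turn=[0, 0, 0, 0])

```text
time_s: 16.0
tcp_pos: [0.5835, 0.0668, 0.0907]
ee_rot: [0.0, 0.992, 0.128, 0.0]
ft_force: [-3.2, 0.9, 9.9]
grip_width: 0.0004
```

```bash
python3 go.py; python3 pl.py
```

```text
t 16.0 chest tcp [-0.0507 -0.0004  0.0907] yaw err(deg) -0.03 F [-2.88  1.7   9.93] w 0.0004
top lid angle mode -0.0 582 7257
wrist lid angle mode 0.01 54156 164102
scene lid angle mode -0.01 912 10523
```

The lid is on the rim: 10 N upward with no further travel. Now retreat upward and back, then check everything.

>>> send_rows(grip=[1, 1, 1, 1, 1], travel=[[0, 0, -0.02], [0, 0, -0.06], [0, 0, -0.1], [-0.04, 0, -0.13], [-0.08, 0, -0.14]], turn=[0, 0, 0, 0, 0])

```text
time_s: 16.65
tcp_pos: [0.5073, 0.0461, 0.2323]
ee_rot: [0.001, 0.992, 0.128, 0.003]
ft_force: [0.9, -1.3, 0.1]
grip_width: 0.0002
```

>>> send_rows(grip=[1, 1, 1, 1, 1], travel=[[-0.04, 0.02, 0], [-0.08, 0.05, 0], [-0.12, 0.08, 0], [-0.14, 0.1, 0], [-0.14, 0.1, 0]], turn=[0, 0, 0, 0, 0])

```text
time_s: 17.15
tcp_pos: [0.3945, -0.0881, 0.2294]
ee_rot: [0.001, 0.992, 0.126, 0.0]
ft_force: [0.6, -0.2, -0.0]
grip_width: 0.0003
```

```bash
python3 go.py; python3 pl.py; python3 - <<'E'
from look import *
ims=[]
for n in("scene","top"):
    p=ctrl.capture(n); draw(p); ims.append(p["image"])
    w,_,_=world(p); c=w@E.T-O
    for x0 in (-.075,0,.07):
        k=c[(abs(c[:,1])<.14)&(abs(c[:,0]-x0)<.01)]; print(n,"lid z at",x0,np.median(k[:,2]).round(4))
    p0=dict(np.load(f"{n}0.npz")); p0["k1"]=float(p0["k1"])
    for t in ["bushing","driver","oil_can","tin","red_bin"]:
        r=ctrl.outline_of(t,p)
        if r:
            w,_,_=world(p,cv2.erode(r[0]["region"].astype(np.uint8),np.ones((3,3)))>0)
            print(n,t,round(r[0]["score"],2),np.round(np.median(w,0),3))
cv2.imwrite("pics/v7.png",np.hstack([cv2.resize(ims[0][110:410,200:500],(400,400)),cv2.resize(ims[1][110:410,130:480],(400,400))]))
E
```

```text
t 17.15 chest tcp [-0.2729 -0.1021  0.2294] yaw err(deg) -0.28 F [ 0.51 -0.36 -0.03] w 0.0003
top lid angle mode -0.0 1631 6528
wrist lid angle mode -0.0 1928 3395
scene lid angle mode -0.01 1390 4291
R front x pct [-0.1065 -0.1002 -0.1001] 11 pull [-0.1103 -0.1102]
scene lid z at -0.075 0.1123
scene lid z at 0 0.1124
scene lid z at 0.07 0.1124
scene bushing 0.7 [0.44  0.245 0.023]
scene driver 0.79 [ 0.523 -0.263  0.023]
scene oil_can 0.91 [0.614 0.302 0.087]
scene tin 0.92 [ 0.759 -0.144  0.058]
scene red_bin 0.86 [0.304 0.397 0.025]
L front x pct [-0.1018 -0.1016 -0.101 ] 77 pull [-0.1116 -0.1114]
R front x pct [-0.1016 -0.1013 -0.1009] 72 pull [-0.1117 -0.1114]
top lid z at -0.075 0.1138
top lid z at 0 0.1134
top lid z at 0.07 0.1133
top bushing 0.46 [0.44  0.255 0.03 ]
top driver 0.42 [0.436 0.262 0.03 ]
top oil_can 0.75 [0.6   0.309 0.084]
top tin 0.81 [ 0.749 -0.121  0.059]
top red_bin 0.93 [0.296 0.39  0.005]
```

View pics/v7.png

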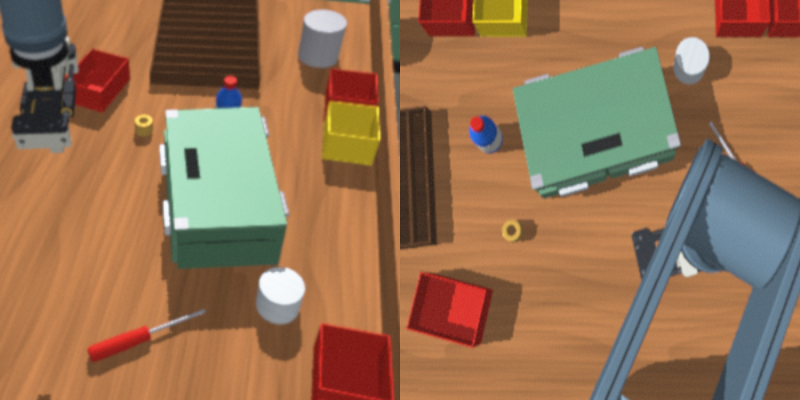

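Lid flat, both drawers flush, all other things in place and the robot clear. Handing in.

```bash
python3 -c "
from bench import ctrl
print(ctrl.close_job())"
```

```text
the job is handed in; nothing more can be done
None
```

The chest is closed: both drawers are home, the lid lies shut on the rim, and I handed the job in at about 17–18 s of the 64 s allowed. No verdict was reported.

**What I did:** I pushed the right drawer, then the left, home with the closed fingertips. I then pushed the lid down along the pad's arc at about 0.7 rad/s. I stopped each push when I felt it reach its stop:

| Part | Force at the stop |
|---|---|
| Right drawer | about 9 N |
| Left drawer | about 7 N |
| Lid | about 10 N |

**Last checks:**
- **Drawers:** the fronts read 100–102 mm ahead of the chest's centre, where 100 mm is fully home. That leaves each within about 2 mm.
- **Lid:** it reads flat, with its top at 112–114 mm against 113 mm expected, so its angle is about 0 ± 0.01 rad.
- **Loose things:** the bushing, tin, red bin and oil can show no real shift, allowing for changes in what was visible; the scene camera puts the red bin 14 mm off, but it is unmoved from above. The gauge box and bearing are hidden under the shut lid and could not be rechecked; the fingers never entered the till.
- **Robot:** it is clear of everything.

**What failed or disagreed:**
- **First push missed:** the fingertips measured about 25 mm shorter than the stated TCP, so the first push on the right drawer passed just over its front without touching anything. I corrected the height after seeing this in the wrist depth image.
- **Screwdriver in the last top view:** the network's "driver" was really the bushing, because the arm hid the screwdriver. The scene camera shows the screwdriver unmoved.

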